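Wind the lead-reel spring to its marked ratchet tooth

ROBOT

A 6-joint arm with a two-finger parallel gripper is mounted at the origin on the work surface. World frame = base frame: x ahead of the robot, y to its left, z up, the work surface at z = 0. Lengths are in m, angles in degrees, forces in N, time in s.
With the tool pointing down it reaches from about 0.4 to 0.825 m from the base axis. Payload 7 kg.
Tool frame: the origin (TCP) lies midway between the tips of the shut fingers; the grasp point (between the pads) lies 19 mm behind it; z points along the fingers, y is the direction in which the jaws open and shut (so a half turn about z gives the same grasp; the last joint's range is limited). The gripper opens to 88 mm and grips with 3 to 60 N. Pads are 19 mm wide; open, the fingers measure 130 mm over their backs; the gripper's body (78 mm by 193 mm) begins 47 mm behind the grasp point.
Start: joints at [91.965, 20.546, 0.682, 0, -70.136, -16.507], TCP at [0.169, 0.653, 0.227] pointing down, gripper open.
Joint ranges: [-176.03, 176.03], [-82.01, 121.73], [-58.28, 71.71], [-173.87, 95.51], [-174.79, -0.11], [-173.66, 173.66]. Speed limits (degrees/s): [136.94, 136.94, 172.46, 180, 180, 180].

INTERFACE

Orientations are given as [roll, pitch, yaw] about the fixed x, y, z axes, in that order (R = Rz(yaw) Ry(pitch) Rx(roll)).
In Python, from plant import get_state, capture, close_job gives the robot as it stands.
- The arm moves only by the tool apply_moves, never from a script. Its argument "commands" is a list of rows, each an object with "grip": the opening, from 0 (shut) to 1 (fully open); "dp": the shift along the tool's x, y, z in mm, a list of three; "yaw": the turn about the tool's z in rad. A call has 1 to 12 rows; each row is the pose to reach, as a shift and turn from the pose commanded when the call began, along the tool's axes at that moment; what a row does not reach only later rows make up. A row lasts 1/8 s, in which the tool goes at most 62.5 mm and 10.7 degrees, less where a joint would pass 70% of its speed; a pose out of reach is approached as far as the arm can. A call with a gripper value outside its range is refused whole. The fingers move at their own pace and stop on an object; "newtons" is the grip in N (left out, the last holds). Time passes only in rows, so rows that repeat a pose let the fingers close. It gives the time, the measured TCP pose, the force and the opening at its end, in the units of the state.
- get_state(): the state, without advancing time (a new reading comes with each control period).
- capture(name): name is "scene" or "top" or "wrist"; returns a dict with "color" (480x640x3 uint8, red, green, blue), "camera_matrix" (3x3 intrinsics, pixels), "k1" (the pictures are not rectified: a ray, as slopes to the right and down, at radius r is drawn at 1 + k1 r^2 times it, then the intrinsics apply), "xyz" and "rotation" of the camera in the world; the wrist camera has in their place "T_tool_cam" (4x4, takes a point from camera to tool coordinates, whose origin is the TCP and whose axes are the flange's). Camera axes: x right, y up, looking along -z (the intrinsics and any distortion apply to the point x, -y, -z); pixel columns grow to the right and rows downward; lengths in m; the calibration is good to about 2 mm. A picture is of the moment at which its call begins: read the wrist's pose just before it. There is no depth.
- close_job(): hands the job in, once; it reports no verdict.
The state is a dict: "time_s": time; "joints": joint angles; "qd": joint speeds; "joint_torque": joint torques, N m; "tcp_pos": TCP position; "eef_rot": TCP orientation; "contact_force": force on the tool from outside, world axes, zero at the start; "moment": the same for the moment, N m; "gripper_width": finger opening in m.
Only numpy, scipy, OpenCV 4.12 (cv2) and the standard library are available. Lean on these libraries where they do the work, as an engineer would, in place of code of your own. Each camera call takes 0.05 s, during which the arm holds its last target.

TASK

Set the preload of the reel spring on the welding bench: take the black bar knob and wind the ratchet wheel clockwise (seen from above), regripping as needed, until its pointer stands at the tall ball-headed post, not at one of the low studs, and the sprung pawl has dropped in behind that tooth. Then let go, so that the pawl alone holds the wheel there. Do not shift the brush and the two steel offcuts lying round the unit.

Things in the scene. Friction and masses are not known exactly. Their poses are not given: they have to be found in the camera images.
- spring_unit: Fixed grey plate, 260 x 260 x 10 mm; on it, turning about the vertical axis through its centre, a steel ratchet wheel 138 mm across, 20 teeth (0.314 rad each), 32 to 50 mm above the bench. Origin: centre of the plate's underside; z up, x and y along its edges. A coil spring drives the wheel back anticlockwise (0.16 to 0.22 N m); the pawl stops it at every tooth.
- pointer_tip (a point): Tip of the flat dark pointer (14 mm wide, 6 mm thick) on top of the wheel, 90 mm from the wheel axis, 56 mm above the bench; it turns with the wheel and points along this frame's -y. On the tooth of a mark, the wheel axis, tip and mark are in line seen from above, the mark's axis 18 mm beyond the tip.
- knob_top (a point): Centre of the top of the black bar knob, on the wheel axis, 106 mm above the bench. Bar 80 mm long (this frame's x), 20 wide (y), 40 tall; hub of radius 27 mm below. Grip across the width, about 40 N. Turning it has up to 0.26 rad of free play before it drives the wheel, felt as the moment rising from about 0.01 to over 0.12 N m; tooth ramps add up to 0.06 N m before each click.
- pawl_tip (a point): Top of the sprung pawl's tip, 50 mm above the bench, on the plate's +x side: 65.5 mm from the wheel axis when down between teeth, 72 mm on top of a tooth. Wound 0.03 to 0.1 rad past a tooth, it drops in with a click and the wheel, let go, sinks back onto it; let go short, the wheel falls back a tooth. Only swinging the pawl out by its tail lets the wheel back, so do not wind past the mark.
- mark_post: The mark to wind to: tall ball-headed steel post, 81 mm high, 26 mm ball on a 12 mm stem. Origin on its axis at its foot on the plate, 108 mm from the wheel axis. It stands in one of three places (the studs in the others), each in line with the pointer on one tooth, 4 to 10 teeth (72 to 180 degrees) clockwise of where the pointer rests at the start.
- stud_a: Low plain steel stud, 24 mm high, 16 mm thick, in another of the three places: not the mark. Origin at its foot on its axis.
- stud_b: The other low plain stud, the same as stud_a.
- wire_brush: Loose bystander: brush, 160 mm long, beside the plate on its -y side. Origin under its middle.
- angle_offcut: Loose bystander: steel angle offcut 140 x 35 x 35 mm beyond the plate on its +x side. Origin under its middle.
- pipe_offcut: Loose bystander: steel pipe end standing up, 48 mm across, 60 mm high, beside the plate on its +y side. Origin under its middle.

How it is judged (in metres and radians):
At the end, for the whole second after the job is handed in: The pointer tip is within 22 mm (horizontally) of the axis of the ball-headed post (18 mm on its tooth, about 36 mm one tooth off) and the pawl is down: its tip within 68 mm of the wheel axis (horizontal distance between pointer_tip and mark_post below 0.022 m and horizontal distance between pawl_tip and spring_unit below 0.068 m); the robot touches nothing.
It fails at once if a loose bystander is moved more than 30 mm (distance of any of wire_brush, angle_offcut, pipe_offcut from where it was at the start of the episode above 0.03 m).
It also fails if it takes over 72 s, if anything falls off the work surface, if the arm or the gripper's body presses on something with over 40 N, if the wrist force passes 120 N, or if a joint passes its speed limit or range.

## Working session

There is one attempt and no reset: what is moved stays moved. The work goes in short steps, Python scripts to look and compute and a tool call to move; the robot and the scene stay as the last step left them, time stands still between calls to the robot, and variables do not carry over. Pictures are saved under pics/ and viewed, and the job is handed in when it is done.

Besides the shell and the picture viewer there is one more tool, called after "Call:" as name(argument=value, ...), one argument or row to a line, values as JSON. apply_moves: Moves the arm, as the interface text tells. Its arguments: {"type":"object","properties":{"commands":{"type":"array","items":{"type":"object","properties":{"grip":{"type":"number"},"dp":{"type":"array","items":{"type":"number"}},"yaw":{"type":"number"}}}},"newtons":{"type":"number"}},"required":["commands"]}

```bash
mkdir -p pics; ls; python3 - <<'E'
from plant import *
import cv2
print(get_state())
for n in("scene","top"):
    c=capture(n); cv2.imwrite(f"pics/{n}0.png",c["color"][...,::-1])
    print(n,{k:v for k,v in c.items() if k!="color"})
E
```

```text
pics
{'time_s': 0.0, 'joints': array([ 9.19679504e+01,  2.05914491e+01,  6.32111581e-01, -2.34925868e-02,
       -7.01364205e+01, -1.65054902e+01]), 'qd': array([-0.04334867,  0.11013362, -0.02756411, -0.06357857,  0.04995234,
       -0.00523724]), 'joint_torque': array([ 2.03467163e-03, -5.82731438e+01,  2.93045783e+01,  6.99692577e+00,
        6.83535865e-03, -1.56391293e-04]), 'tcp_pos': array([0.1693339 , 0.65287924, 0.22559931]), 'eef_rot': array([ 1.79901913e+02, -6.03439587e-03, -1.45455355e+01]), 'contact_force': array([-0.34216424, -0.12978488, -0.48803294]), 'moment': array([-0.07076363, -0.01355731,  0.02222822]), 'gripper_width': 0.08758786960252342}
scene {'camera_matrix': array([[501.44730126,   0.        , 313.93811221],
       [  0.        , 501.44730126, 239.16826935],
       [  0.        ,   0.        ,   1.        ]]), 'k1': -0.011484674798138517, 'xyz': array([ 1.3616334 , -0.20136884,  0.61773642]), 'rotation': array([56.68297439,  0.22725657, 70.30137563])}
top {'camera_matrix': array([[434.83424796,   0.        , 316.52361386],
       [  0.        , 434.83424796, 243.25781204],
       [  0.        ,   0.        ,   1.        ]]), 'k1': -0.0067068277680564494, 'xyz': array([0.44073327, 0.07544576, 0.78621003]), 'rotation': array([  14.6998224 ,    0.35361603, -101.03484315])}
```

View pics/scene0.png

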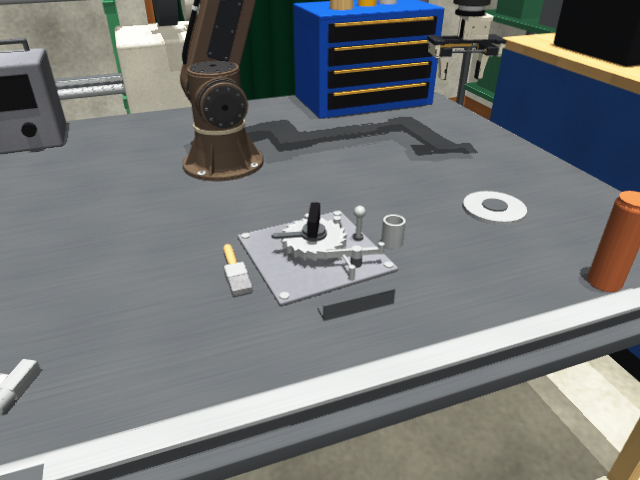

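View pics/top0.png

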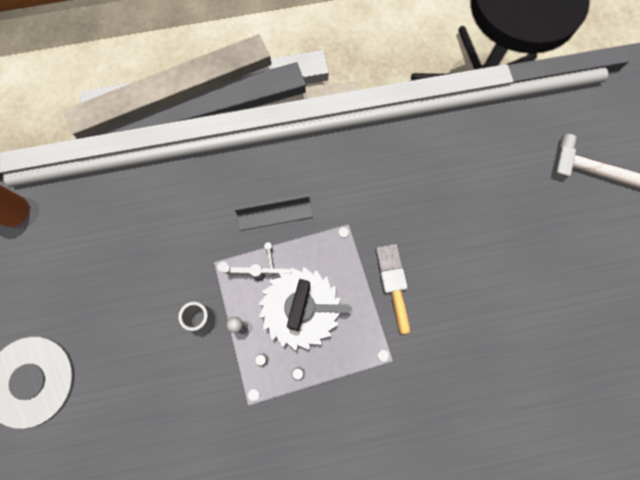

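The top view shows the knob at about (299,305), the pointer tip at (349,309) and the ball post at (235,325). The low studs are at (261,360) and (298,374). The pawl is at the upper left of the wheel, the pipe at (194,316), the brush at (397,290) and the angle at (275,213).

```bash
cat > h.py <<'E'
import numpy as np, cv2
from scipy.spatial.transform import Rotation as R
from plant import *
def cam(c,s=None):
    if "xyz" in c: return R.from_euler("xyz",c["rotation"],degrees=True).as_matrix(),np.array(c["xyz"])
    T=np.eye(4);T[:3,:3]=R.from_euler("xyz",s["eef_rot"],degrees=True).as_matrix();T[:3,3]=s["tcp_pos"]
    T=T@np.array(c["T_tool_cam"]);return T[:3,:3],T[:3,3]
def back(c,px,z,s=None):
    M,t=cam(c,s)
    n=cv2.undistortPoints(np.array([[px]],float),c["camera_matrix"],np.array([c["k1"],0,0,0,0]))[0,0]
    # model: drawn = (1+k1 r^2) * ray  -> same as opencv
    d=M@np.array([n[0],-n[1],-1]); return t+d*(z-t[2])/d[2]
def proj(c,P,s=None):
    M,t=cam(c,s);q=(np.atleast_2d(P)-t)@M;q=q*[1,-1,-1]
    return cv2.projectPoints(q,np.zeros(3),np.zeros(3),c["camera_matrix"],np.array([c["k1"],0,0,0,0]))[0][:,0]
E
python3 - <<'E'
from h import *
c=capture("top")
for n,p,z in [("c1",(215,262),.01),("c2",(350,226),.01),("c3",(392,360),.01),("c4",(249,405),.01),("tip",(351,309),.056),("ball",(235,325),.068),("s1",(261,360),.024),("s2",(298,374),.024),("kA",(304,281),.106),("kB",(294,329),.106),("pipe",(194,316),.06)]:
    print(n,back(c,p,z).round(4))
P=np.array([back(c,p,.01) for p in [(215,262),(350,226),(392,360),(249,405)]])
o=P.mean(0);print(o)
im=c["color"][200:420,170:420,::-1];cv2.imwrite("pics/topz.png",cv2.resize(im,None,fx=2.7,fy=2.7,interpolation=cv2.INTER_CUBIC))
E
```

```text
c1 [0.6426 0.2301 0.01  ]
c2 [ 0.6621 -0.0264  0.01  ]
c3 [ 0.4123 -0.0466  0.01  ]
c4 [0.387  0.2067 0.01  ]
tip [0.5071 0.0084 0.056 ]
ball [0.517  0.2005 0.068 ]
s1 [0.4552 0.1733 0.024 ]
s2 [0.4209 0.1158 0.024 ]
kA [0.5599 0.0767 0.106 ]
kB [0.4895 0.1055 0.106 ]
pipe [0.5454 0.2666 0.06  ]
[0.52598592 0.09092624 0.01      ]
```

View pics/topz.png

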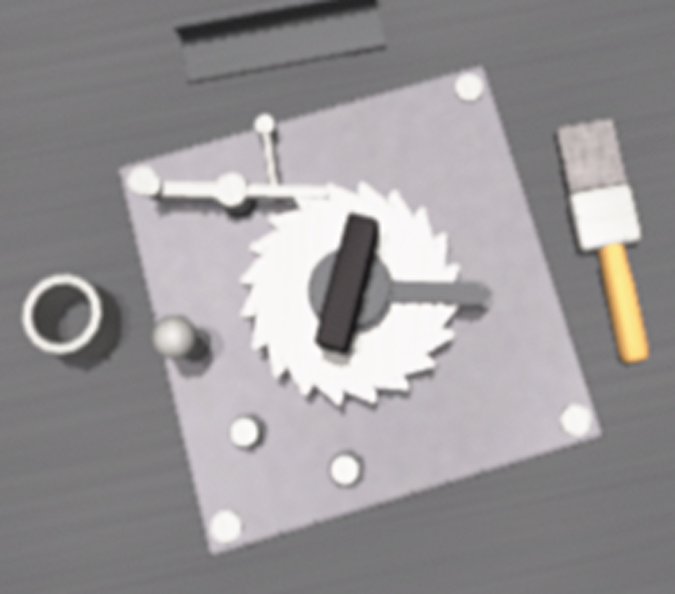

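Measured angles about the axis at (0.525, 0.091):

| Item | Bearing | Clockwise from pointer |
|---|---|---|
| Pointer | −102.4° | – |
| Ball post | 94.2° | ≈163°, 9 teeth |
| Stud 1 | – | 7 teeth |
| Stud 2 | – | 5 teeth |

The bar lies at −22.4°. I'll move above the knob next.

Call:
apply_moves(
  commands=[
    {"grip":1,"dp":[243,227,0],"yaw":0.07},
    {"grip":1,"dp":[243,227,0],"yaw":0.07},
    {"grip":1,"dp":[243,227,0],"yaw":0.07},
    {"grip":1,"dp":[243,227,0],"yaw":0.07},
    {"grip":1,"dp":[243,227,0],"yaw":0.07},
    {"grip":1,"dp":[486,455,0],"yaw":0.138},
    {"grip":1,"dp":[486,455,0],"yaw":0.138},
    {"grip":1,"dp":[486,455,0],"yaw":0.138},
    {"grip":1,"dp":[486,455,0],"yaw":0.138},
    {"grip":1,"dp":[486,455,0],"yaw":0.138},
    {"grip":1,"dp":[486,455,0],"yaw":0.138},
    {"grip":1,"dp":[486,455,0],"yaw":0.138},
  ],
)

```text
time_s: 1.65
tcp_pos: [0.5264, 0.0885, 0.226]
eef_rot: [179.9, 0.0, -22.7]
contact_force: [-0.1, 0.9, -0.4]
gripper_width: 0.0876
```

Call:
apply_moves(
  commands=[
    {"grip":1,"dp":[0,0,0],"yaw":0},
    {"grip":1,"dp":[0,0,0],"yaw":0},
  ],
)

```text
time_s: 1.9
tcp_pos: [0.5253, 0.0917, 0.2266]
eef_rot: [-180.0, 0.0, -22.4]
contact_force: [0.7, 0.2, -0.7]
gripper_width: 0.0875
```

```bash
python3 - <<'E'
from h import *
s=get_state();c=capture("wrist");print(s)
cv2.imwrite("pics/w1.png",c["color"][...,::-1])
np.set_printoptions(suppress=True)
for n,z in(("ax",.106),("ax",.05)): print(proj(c,[.525,.091,z],s))
E
```

```text
{'time_s': 1.9, 'joints': array([ 3.09789110e+01,  7.17159752e+00, -1.71615743e+01, -7.89409191e-03,
       -6.56625462e+01,  3.66442808e+01]), 'qd': array([ 0.34819378, -0.058661  ,  0.08795664,  0.06465451,  0.01930878,
        0.04771284]), 'joint_torque': array([-4.71325200e-01, -3.85181665e+01,  2.84419245e+01,  6.74117357e+00,
        7.18174106e-02, -8.04658514e-03]), 'tcp_pos': array([0.52526694, 0.09169367, 0.22660578]), 'eef_rot': array([-1.79992271e+02,  3.21563771e-03, -2.23800610e+01]), 'contact_force': array([ 0.71327489,  0.24280048, -0.67128106]), 'moment': array([0.02156027, 0.03845601, 0.07461989]), 'gripper_width': 0.08745238407495957}
[[319.58716978 235.1200844 ]]
[[319.65184951 219.2175521 ]]
```

View pics/w1.png

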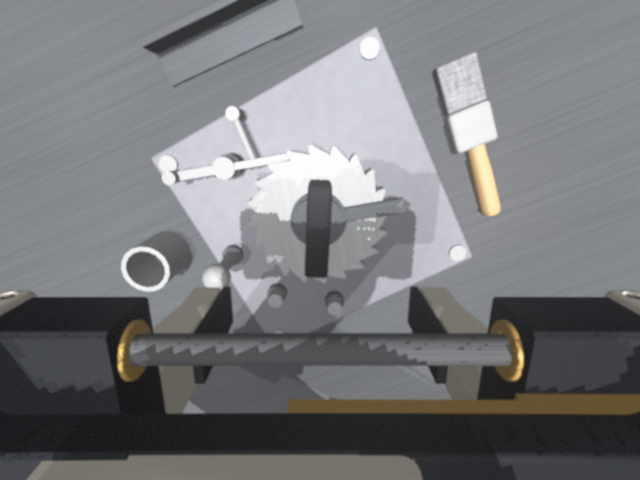

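The wrist view shows the bar running straight along the tool x axis at about (318, 181–276), centred between the jaws. The ball is at (214,277).

```bash
python3 - <<'E'
from h import *
s=get_state();c=capture("wrist")
im=c["color"][120:320,200:440,::-1];cv2.imwrite("pics/w1z.png",cv2.resize(im,None,fx=3,fy=3,interpolation=cv2.INTER_CUBIC))
E
```

```text
(no output)
```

View pics/w1z.png

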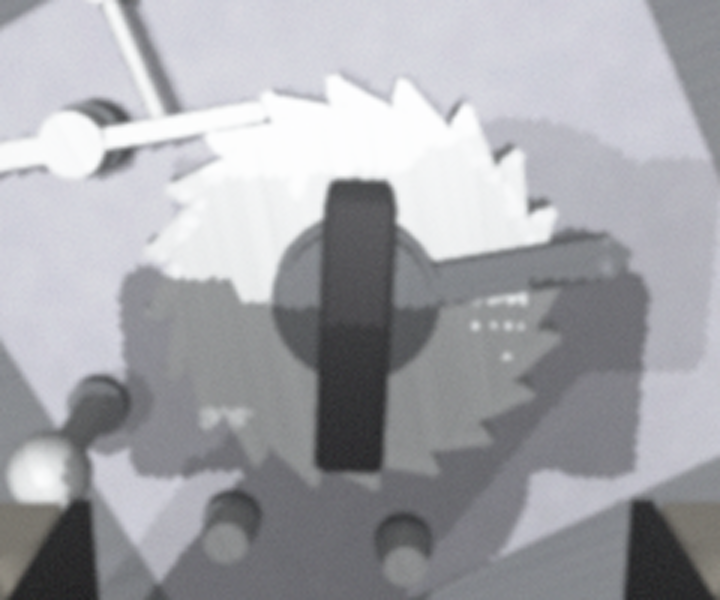

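```bash
python3 - <<'E'
from h import *
s=get_state();c=capture("wrist")
for px in [(200+361/3,120+185/3),(200+349/3,120+468/3)]: print(back(c,px,.106,s))
a=np.radians(-22.4)
for sg in(-1,1):
  for z in(.106,.066): print(sg,z,(proj(c,[.525+sg*.04*np.cos(a),.091+sg*.04*np.sin(a),z],s)-[200,120])*3)
# wheel/tips
print("tip",back(c,(200+617/3,120+258/3),.056,s),"ball",back(c,(200+47/3,120+470/3),.068,s))
print((proj(c,[.525,.091,.05],s)-[200,120])*3)
for p in((235,528),(404,552)):print(back(c,(200+p[0]/3,120+p[1]/3),.024,s))
print("foot",back(c,(200+103/3,120+402/3),.01,s))
E
```

```text
[0.56540743 0.07390074 0.106     ]
[0.49240524 0.10762122 0.106     ]
-1 0.106 [[359.30481145 479.41392928]]
-1 0.066 [[359.40041256 430.03350052]]
1 0.106 [[359.43035959 199.7768654 ]]
1 0.066 [[359.51799957 180.31273402]]
tip [0.50724361 0.01022281 0.056     ] ball [0.51450495 0.20496051 0.068     ]
[[359.48822277 297.70631671]]
[0.45479192 0.17058429 0.024     ]
[0.4212873  0.11545422 0.024     ]
foot [0.51557748 0.19922058 0.01      ]
```

Call:
apply_moves(
  commands=[
    {"grip":1,"dp":[2,0,50],"yaw":0.02},
    {"grip":1,"dp":[2,0,90],"yaw":0.02},
    {"grip":1,"dp":[2,0,110],"yaw":0.02},
    {"grip":1,"dp":[2,0,125],"yaw":0.02},
    {"grip":1,"dp":[2,0,140],"yaw":0.02},
    {"grip":1,"dp":[2,0,150],"yaw":0.02},
    {"grip":1,"dp":[2,0,156],"yaw":0.02},
    {"grip":1,"dp":[2,0,156],"yaw":0.02},
  ],
)

```text
time_s: 3.05
tcp_pos: [0.5275, 0.0901, 0.0704]
eef_rot: [180.0, 0.0, -23.6]
contact_force: [0.9, -0.1, 0.6]
gripper_width: 0.0878
```

Call:
apply_moves(
  commands=[
    {"grip":0.4,"dp":[0,0,0],"yaw":0},
    {"grip":0.1,"dp":[0,0,0],"yaw":0},
    {"grip":0.1,"dp":[0,0,0],"yaw":0},
    {"grip":0.1,"dp":[0,0,0],"yaw":0},
    {"grip":0.1,"dp":[0,0,0],"yaw":0},
    {"grip":0.1,"dp":[0,0,0],"yaw":0},
    {"grip":0.1,"dp":[0,0,0],"yaw":0},
    {"grip":0.1,"dp":[0,0,0],"yaw":0},
  ],
  newtons=40,
)

```text
time_s: 4.05
tcp_pos: [0.5284, 0.0924, 0.0706]
eef_rot: [-179.8, -0.0, -23.6]
contact_force: [-0.0, 11.0, -4.6]
gripper_width: 0.0196
```

```bash
python3 - <<'E'
from h import *
s=get_state();print(s)
c=capture("scene");cv2.imwrite("pics/s2.png",cv2.resize(c["color"][170:340,200:430,::-1],None,fx=3,fy=3,interpolation=cv2.INTER_CUBIC))
E
```

```text
{'time_s': 4.05, 'joints': array([ 30.79452171,  16.53409268, -28.25505632,  -0.13006721,
       -45.01145357,  35.70823111]), 'qd': array([ 0.11252048,  0.09400205,  0.03439638,  0.19659397, -0.04964424,
       -0.07813997]), 'joint_torque': array([-6.10565901e+00, -4.74835718e+01,  1.98677534e+01,  7.19872177e+00,
       -1.57449223e+00,  1.10787063e-02]), 'tcp_pos': array([0.52844843, 0.09237657, 0.07057084]), 'eef_rot': array([-1.79784272e+02, -4.13814083e-02, -2.35891181e+01]), 'contact_force': array([-0.01933926, 11.0165867 , -4.59059591]), 'moment': array([ 3.64540576,  0.16517267, -0.00848173]), 'gripper_width': 0.01964675548856676}
```

View pics/s2.png

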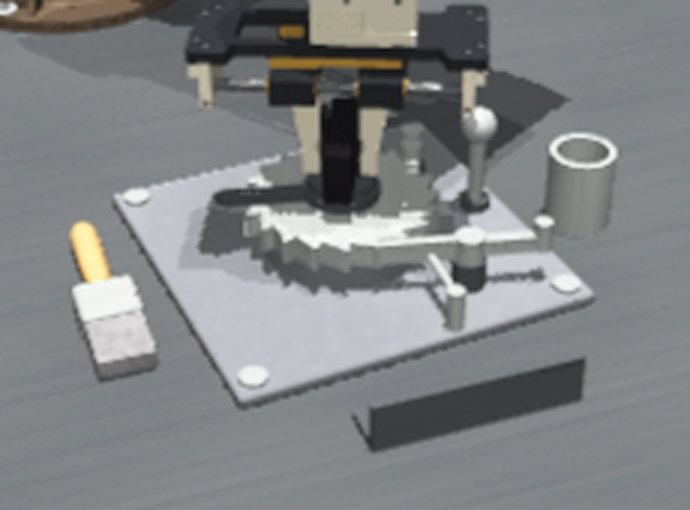

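The bar is gripped, with the opening reading 19.6 mm. There is an 11 N side load, so I'll shift 2 mm to relieve it and then start turning.

Call:
apply_moves(
  commands=[
    {"grip":0.1,"dp":[0,-2,0],"yaw":0},
    {"grip":0.1,"dp":[0,-2,0],"yaw":0.03},
    {"grip":0.1,"dp":[0,-2,0],"yaw":0.06},
    {"grip":0.1,"dp":[0,-2,0],"yaw":0.06},
  ],
)

```text
time_s: 4.6
tcp_pos: [0.5285, 0.0924, 0.0706]
eef_rot: [-179.9, -0.0, -27.1]
contact_force: [-1.0, 5.9, -2.2]
gripper_width: 0.0198
```

```bash
python3 - <<'E'
from h import *
s=get_state();print([s[k] for k in("tcp_pos","eef_rot","contact_force","moment","joints")])
E
```

```text
[array([0.52846094, 0.09243901, 0.07056308]), array([-1.79943630e+02, -1.47362712e-03, -2.71433600e+01]), array([-1.01586345,  5.8827475 , -2.22601968]), array([1.95202427, 0.34728299, 0.00797181]), array([ 3.08477645e+01,  1.66004919e+01, -2.81920447e+01, -4.03763780e-02,
       -4.51588894e+01,  3.20373353e+01])]
```

Call:
apply_moves(
  commands=[
    {"grip":0.1,"dp":[0,0,0],"yaw":0.04},
    {"grip":0.1,"dp":[0,0,0],"yaw":0.08},
    {"grip":0.1,"dp":[0,0,0],"yaw":0.12},
    {"grip":0.1,"dp":[0,0,0],"yaw":0.12},
  ],
)

```text
time_s: 5.1
tcp_pos: [0.5284, 0.0924, 0.0706]
eef_rot: [-180.0, 0.0, -34.0]
contact_force: [-1.8, 5.2, -1.1]
gripper_width: 0.0198
```

```bash
python3 - <<'E'
from h import *
s=get_state();print([s[k] for k in("tcp_pos","eef_rot","contact_force","moment","joints")])
E
```

```text
[array([0.52839383, 0.09239358, 0.07055906]), array([-1.79953430e+02,  4.71022467e-03, -3.40063514e+01]), array([-1.77845332,  5.15012297, -1.05340337]), array([1.93344813, 0.33006592, 0.1475339 ]), array([ 3.08506951e+01,  1.65981018e+01, -2.81990487e+01, -3.39161991e-02,
       -4.51626986e+01,  2.51668573e+01])]
```

Call:
apply_moves(
  commands=[
    {"grip":0.1,"dp":[0,0,0],"yaw":0.04},
    {"grip":0.1,"dp":[0,0,0],"yaw":0.08},
    {"grip":0.1,"dp":[0,0,0],"yaw":0.12},
    {"grip":0.1,"dp":[0,0,0],"yaw":0.12},
  ],
)

```text
time_s: 5.6
tcp_pos: [0.5285, 0.0923, 0.0705]
eef_rot: [-180.0, 0.0, -40.8]
contact_force: [-1.1, 5.8, -1.4]
gripper_width: 0.0197
```

```bash
python3 - <<'E'
from h import *
s=get_state();print([s[k] for k in("tcp_pos","eef_rot","contact_force","moment","joints")])
E
```

```text
[array([0.52845279, 0.09229409, 0.07054882]), array([-1.79965474e+02,  1.08131088e-03, -4.08180143e+01]), array([-1.14825034,  5.77345097, -1.43247054]), array([1.83518282, 0.12810012, 0.32248586]), array([ 3.08466508e+01,  1.66037923e+01, -2.81992561e+01, -1.67633700e-02,
       -4.51645200e+01,  1.83471506e+01])]
```

```bash
python3 - <<'E'
from h import *
for n in("scene","top"):
    c=capture(n)
    im=c["color"][170:340,200:430,::-1] if n=="scene" else c["color"][200:420,170:420,::-1]
    cv2.imwrite(f"pics/{n}3.png",cv2.resize(im,None,fx=2.7,fy=2.7,interpolation=cv2.INTER_CUBIC))
E
```

```text
(no output)
```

View pics/scene3.png

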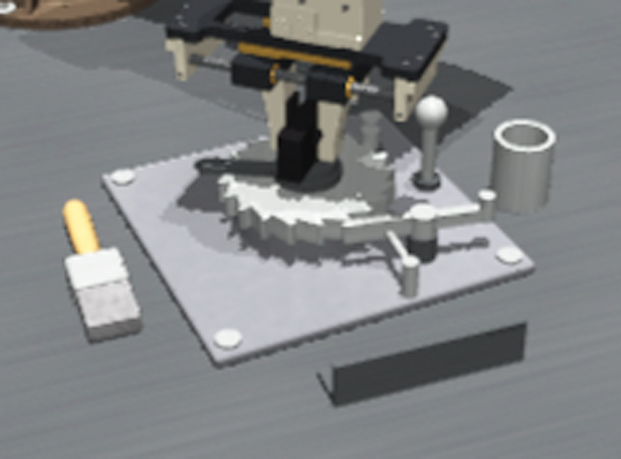

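View pics/top3.png

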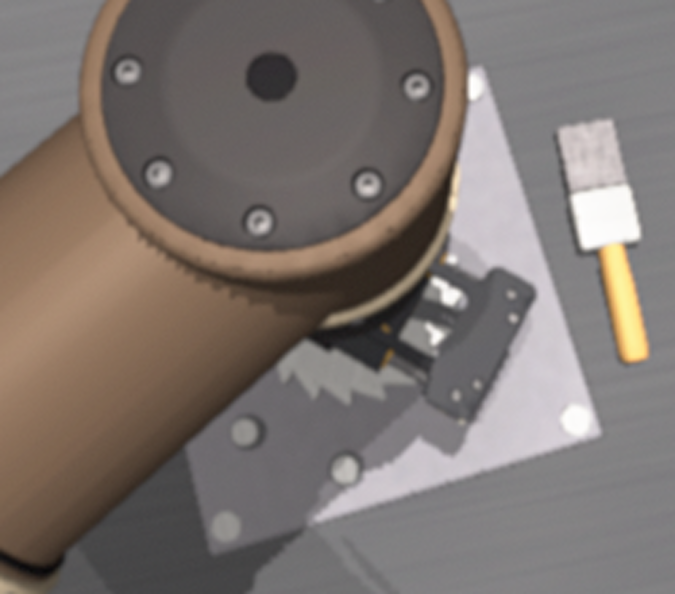

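```bash
python3 - <<'E'
from h import *
c=capture("scene")
A=np.array([.527,.0915])
def ang(p): d=back(c,p,.056)[:2]-A; return np.degrees(np.arctan2(d[1],d[0])),np.hypot(*d)
print(ang((200+218/3,170+197/3)),ang((200+199/2.7,170+164/2.7)))
for z in(.05,.106): print(proj(c,[.527,.0915,z]))
print(proj(c,[.515,.1995,.068]))
for d in range(0,-190,-18):
  a=np.radians(-103+d); print(d,proj(c,[.527+.09*np.cos(a),.0915+.09*np.sin(a),.059]))
E
```

```text
(np.float64(-98.47222535393685), np.float64(0.08335624521570774)) (np.float64(-111.64643605076577), np.float64(0.080941233552572))
[[312.33954492 233.73193902]]
[[312.18224128 210.56872046]]
[[357.64588873 214.59848477]]
0 [[269.10236296 232.95690042]]
-18 [[270.63019115 225.78941418]]
-36 [[276.03443619 219.33093191]]
-54 [[284.61281144 214.11080582]]
-72 [[295.49477276 210.50698686]]
-90 [[307.72631206 208.75553058]]
-108 [[320.31970944 208.96454366]]
-126 [[332.28011963 211.12264093]]
-144 [[342.62569029 215.09741118]]
-162 [[350.41892778 220.62449426]]
-180 [[354.82516855 227.29306713]]
```

The pointer is following the knob, which engaged at a yaw of about −28°. The target yaw is about −199°. I'll wind in stages.

Call:
apply_moves(
  commands=[
    {"grip":0.1,"dp":[0,0,0],"yaw":0.08},
    {"grip":0.1,"dp":[0,0,0],"yaw":0.16},
    {"grip":0.1,"dp":[0,0,0],"yaw":0.24},
    {"grip":0.1,"dp":[0,0,0],"yaw":0.32},
    {"grip":0.1,"dp":[0,0,0],"yaw":0.4},
    {"grip":0.1,"dp":[0,0,0],"yaw":0.48},
    {"grip":0.1,"dp":[0,0,0],"yaw":0.56},
    {"grip":0.1,"dp":[0,0,0],"yaw":0.64},
    {"grip":0.1,"dp":[0,0,0],"yaw":0.72},
    {"grip":0.1,"dp":[0,0,0],"yaw":0.8},
    {"grip":0.1,"dp":[0,0,0],"yaw":0.88},
    {"grip":0.1,"dp":[0,0,0],"yaw":0.88},
  ],
)

```text
time_s: 7.25
tcp_pos: [0.5281, 0.0916, 0.0706]
eef_rot: [180.0, -0.0, -91.2]
contact_force: [-1.1, 2.0, 0.1]
gripper_width: 0.0203
```

```bash
python3 - <<'E'
from h import *
s=get_state();print([s[k] for k in("tcp_pos","eef_rot","contact_force","moment","joints")])
c=capture("scene");cv2.imwrite("pics/s4.png",cv2.resize(c["color"][170:340,200:430,::-1],None,fx=3,fy=3,interpolation=cv2.INTER_CUBIC))
E
```

```text
[array([0.52807247, 0.09159711, 0.07055419]), array([ 1.79971874e+02, -2.23379557e-02, -9.11792029e+01]), array([-1.06464349,  1.97385078,  0.05739478]), array([0.64587001, 0.34962188, 0.15372594]), array([ 3.08125000e+01,  1.65941835e+01, -2.82222439e+01,  5.69809647e-03,
       -4.52192612e+01, -3.19957233e+01])]
```

View pics/s4.png

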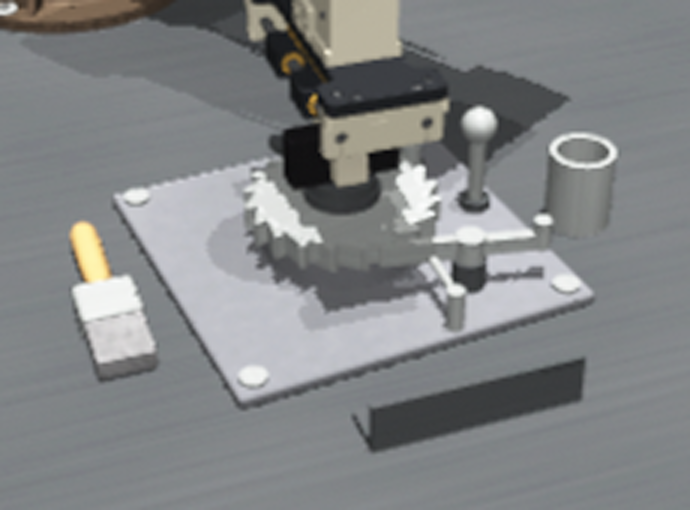

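The wheel is turning with the knob. The pointer tip is now behind the knob at about (275,142) in the zoom.

Call:
apply_moves(
  commands=[
    {"grip":0.1,"dp":[0,0,0],"yaw":0.09},
    {"grip":0.1,"dp":[0,0,0],"yaw":0.18},
    {"grip":0.1,"dp":[0,0,0],"yaw":0.27},
    {"grip":0.1,"dp":[0,0,0],"yaw":0.36},
    {"grip":0.1,"dp":[0,0,0],"yaw":0.45},
    {"grip":0.1,"dp":[0,0,0],"yaw":0.54},
    {"grip":0.1,"dp":[0,0,0],"yaw":0.63},
    {"grip":0.1,"dp":[0,0,0],"yaw":0.72},
    {"grip":0.1,"dp":[0,0,0],"yaw":0.81},
    {"grip":0.1,"dp":[0,0,0],"yaw":0.9},
    {"grip":0.1,"dp":[0,0,0],"yaw":1.0},
    {"grip":0.1,"dp":[0,0,0],"yaw":1.0},
  ],
)

```text
time_s: 8.8
tcp_pos: [0.5271, 0.092, 0.0705]
eef_rot: [179.9, -0.1, -148.5]
contact_force: [-6.4, 6.3, 4.9]
gripper_width: 0.0202
```

Call:
apply_moves(
  commands=[
    {"grip":0.1,"dp":[0,0,0],"yaw":0.09},
    {"grip":0.1,"dp":[0,0,0],"yaw":0.18},
    {"grip":0.1,"dp":[0,0,0],"yaw":0.27},
    {"grip":0.1,"dp":[0,0,0],"yaw":0.36},
    {"grip":0.1,"dp":[0,0,0],"yaw":0.45},
    {"grip":0.1,"dp":[0,0,0],"yaw":0.52},
    {"grip":0.1,"dp":[0,0,0],"yaw":0.52},
  ],
)

```text
time_s: 9.68
tcp_pos: [0.5272, 0.0926, 0.0705]
eef_rot: [180.0, -0.1, -178.3]
contact_force: [-8.0, 8.3, 4.0]
gripper_width: 0.0201
```

```bash
python3 - <<'E'
from h import *
s=get_state();print([s[k] for k in("tcp_pos","eef_rot","contact_force","moment","joints")])
c=capture("scene");cv2.imwrite("pics/s5.png",cv2.resize(c["color"][170:340,200:430,::-1],None,fx=3,fy=3,interpolation=cv2.INTER_CUBIC))
c=capture("wrist");cv2.imwrite("pics/w5.png",c["color"][...,::-1])
E
```

```text
[array([0.52718309, 0.09257228, 0.07047319]), array([ 1.79951253e+02, -8.81501761e-02, -1.78253803e+02]), array([-8.02636073,  8.34225748,  3.95704272]), array([3.1236187 , 2.58210618, 0.15645133]), array([  30.89291117,   16.56845052,  -28.22343565,   -0.12037773,
        -45.26142337, -119.06198145])]
```

View pics/s5.png

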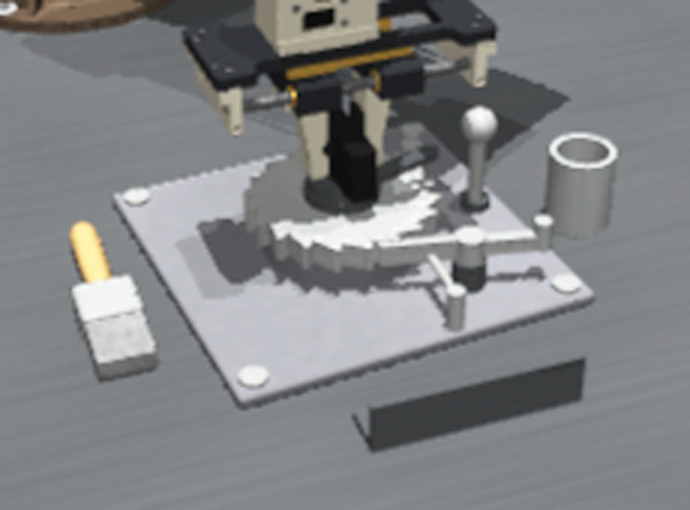

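View pics/w5.png

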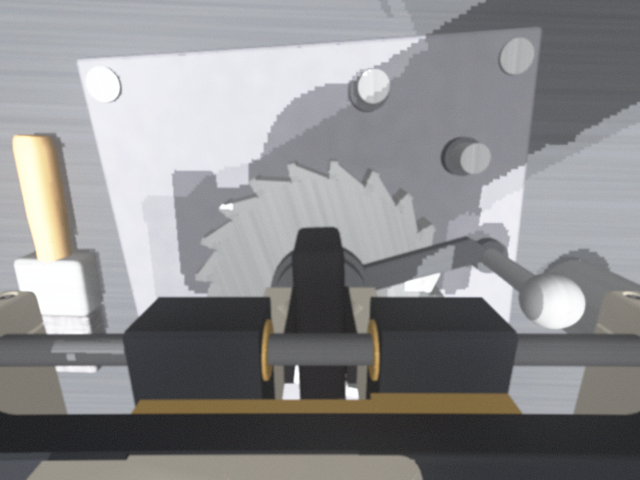

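The wrist view shows the pointer tip at about (478,240), with the post's foot at about (490,253). The pointer is a little short of the post.

```bash
python3 - <<'E'
from h import *
s=get_state();c=capture("wrist")
cv2.imwrite("pics/w5z.png",cv2.resize(c["color"][200:330,330:600,::-1],None,fx=2.9,fy=2.9,interpolation=cv2.INTER_CUBIC))
A=np.array([.527,.0915])
def ang(p,z):
    d=back(c,p,z,s)[:2]-A; return np.degrees(np.arctan2(d[1],d[0])),np.hypot(*d)
print("tip",ang((479,242),.057),"ball",ang((555,300),.068))
for a in(97,115,133):
  r=np.radians(a);print(a,proj(c,[A[0]+.09*np.cos(r),A[1]+.09*np.sin(r),.057],s),proj(c,[A[0]+.108*np.cos(r),A[1]+.108*np.sin(r),.068],s),proj(c,[A[0]+.108*np.cos(r),A[1]+.108*np.sin(r),.01],s))
E
```

```text
tip (np.float64(111.00513443459317), np.float64(0.08642378210255748)) ball (np.float64(92.4106093064396), np.float64(0.11848278179305789))
97 [[489.12980139 278.69194891]] [[536.16477149 284.3707014 ]] [[483.83383773 248.1947456 ]]
115 [[483.06281614 228.70640784]] [[531.04757789 220.05445406]] [[477.77964589 198.49747951]]
133 [[458.81616712 181.26034432]] [[501.86435789 157.49200716]] [[454.17723853 151.42510083]]
```

View pics/w5z.png

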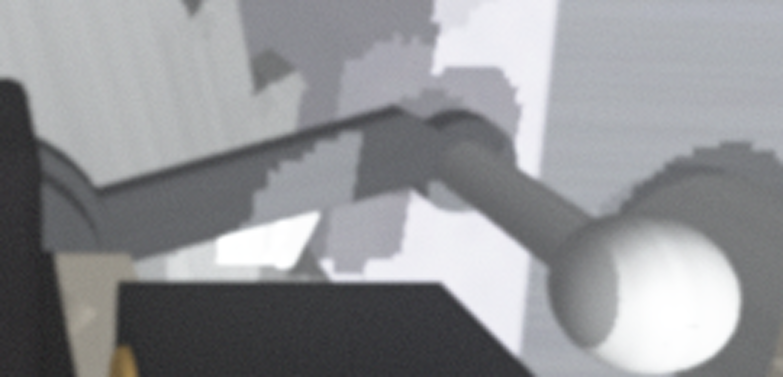

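Two estimates agree that about 12° remains: the wrist camera, and the engagement yaw plus 162°. I'll turn another 0.34 rad, which should end about 0.13 rad past the tooth and well short of the next one.

Call:
apply_moves(
  commands=[
    {"grip":0.1,"dp":[0,0,0],"yaw":0.06},
    {"grip":0.1,"dp":[0,0,0],"yaw":0.12},
    {"grip":0.1,"dp":[0,0,0],"yaw":0.18},
    {"grip":0.1,"dp":[0,0,0],"yaw":0.23},
    {"grip":0.1,"dp":[0,0,0],"yaw":0.28},
    {"grip":0.1,"dp":[0,0,0],"yaw":0.31},
    {"grip":0.1,"dp":[0,0,0],"yaw":0.34},
    {"grip":0.1,"dp":[0,0,0],"yaw":0.34},
  ],
)

```text
time_s: 10.82
tcp_pos: [0.5276, 0.0928, 0.0705]
eef_rot: [180.0, -0.1, 162.3]
contact_force: [-6.8, 8.6, 3.2]
gripper_width: 0.0198
```

```bash
python3 - <<'E'
from h import *
s=get_state();print([s[k] for k in("tcp_pos","eef_rot","contact_force","moment","joints")])
c=capture("scene");cv2.imwrite("pics/s6.png",cv2.resize(c["color"][170:340,200:430,::-1],None,fx=3,fy=3,interpolation=cv2.INTER_CUBIC))
c=capture("wrist");cv2.imwrite("pics/w6.png",c["color"][...,::-1])
E
```

```text
[array([0.52756176, 0.09279441, 0.07051306]), array([ 1.79951878e+02, -6.56591144e-02,  1.62307420e+02]), array([-6.79998583,  8.60242836,  3.18782606]), array([3.27699706, 2.00377013, 0.2048822 ]), array([ 3.08958305e+01,  1.65750859e+01, -2.82089060e+01, -1.14211354e-01,
       -4.52234056e+01, -1.38507989e+02])]
```

View pics/s6.png

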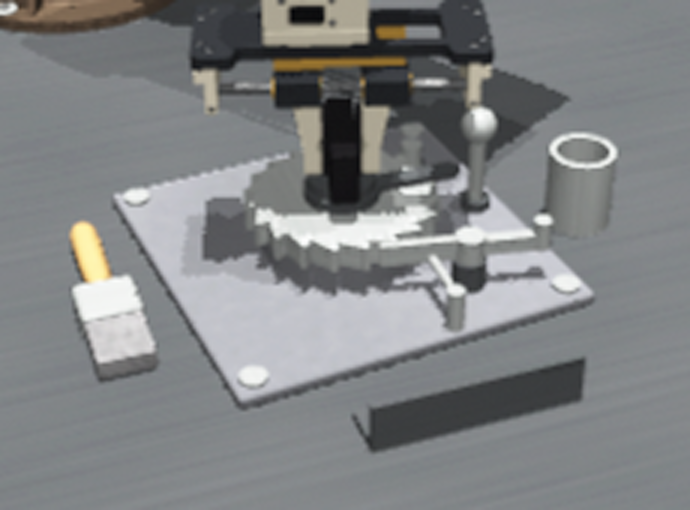

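View pics/w6.png

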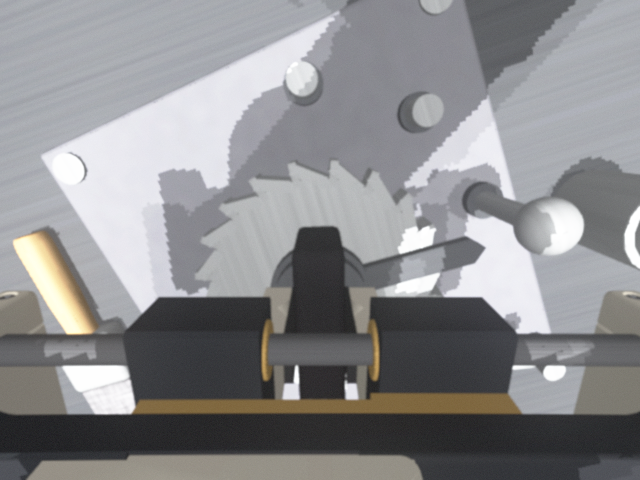

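```bash
python3 - <<'E'
from h import *
s=get_state();c=capture("wrist")
A=np.array([.5275,.0925])
def ang(p,z):
    d=back(c,p,z,s)[:2]-A; return np.degrees(np.arctan2(d[1],d[0])),np.hypot(*d)
print("tip",ang((484,249),.056),"foot",ang((482,200),.01),"ball",ang((548,226),.068),"studs",ang((427,110),.024),ang((302,76),.024))
c=capture("scene")
def ang(p,z):
    d=back(c,p,z)[:2]-A; return np.degrees(np.arctan2(d[1],d[0])),np.hypot(*d)
print("tip",ang((200+459/3,170+169/3),.056),"ball",ang((200+479/3,170+125/3),.068),"foot",ang((200+476/3,170+199/3),.012))
E
```

```text
tip (np.float64(88.42233469782252), np.float64(0.08757189895537995)) foot (np.float64(94.6788160789839), np.float64(0.1091837893609375)) ball (np.float64(92.69906485477993), np.float64(0.11377926327971596)) studs (np.float64(130.66260937858218), np.float64(0.10997309420271495)) (np.float64(167.60430652333272), np.float64(0.11102406289512165))
tip (np.float64(83.07988205478486), np.float64(0.08727950479802891)) ball (np.float64(100.95491957312024), np.float64(0.11837638988383063)) foot (np.float64(95.67633394865682), np.float64(0.11207029405330311))
```

The pointer is about 7–8° past the post, so the pawl should be down. I'll ease back and watch for the moment to drop.

Call:
apply_moves(
  commands=[
    {"grip":0.1,"dp":[0,0,0],"yaw":-0.04},
    {"grip":0.1,"dp":[0,0,0],"yaw":-0.08},
    {"grip":0.1,"dp":[0,0,0],"yaw":-0.12},
    {"grip":0.1,"dp":[0,0,0],"yaw":-0.16},
    {"grip":0.1,"dp":[0,0,0],"yaw":-0.2},
    {"grip":0.1,"dp":[0,0,0],"yaw":-0.23},
    {"grip":0.1,"dp":[0,0,0],"yaw":-0.23},
    {"grip":0.1,"dp":[0,0,0],"yaw":-0.23},
  ],
)

```text
time_s: 12.02
tcp_pos: [0.5275, 0.0927, 0.0705]
eef_rot: [179.9, -0.1, 175.5]
contact_force: [-6.2, 7.8, 2.1]
gripper_width: 0.0197
```

```bash
python3 - <<'E'
from h import *
s=get_state();print([s[k] for k in("tcp_pos","eef_rot","contact_force","moment","joints")])
c=capture("scene");cv2.imwrite("pics/s7.png",cv2.resize(c["color"][170:340,200:430,::-1],None,fx=3,fy=3,interpolation=cv2.INTER_CUBIC))
c=capture("wrist");cv2.imwrite("pics/w7.png",c["color"][...,::-1])
E
```

```text
[array([0.52751696, 0.09265518, 0.0705032 ]), array([ 1.79940507e+02, -6.03938434e-02,  1.75480324e+02]), array([-6.22697389,  7.80989614,  2.08111202]), array([3.03454499, 2.03846223, 0.00425925]), array([ 3.08829601e+01,  1.65744591e+01, -2.82101858e+01, -1.17587663e-01,
       -4.52301769e+01, -1.25319844e+02])]
```

View pics/s7.png

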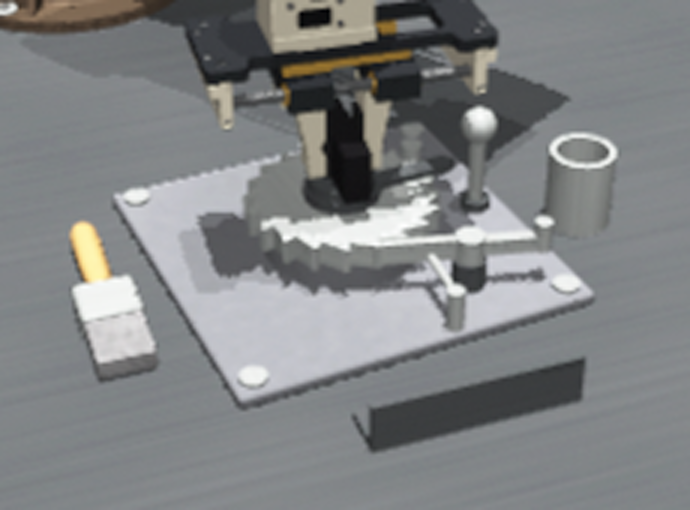

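View pics/w7.png

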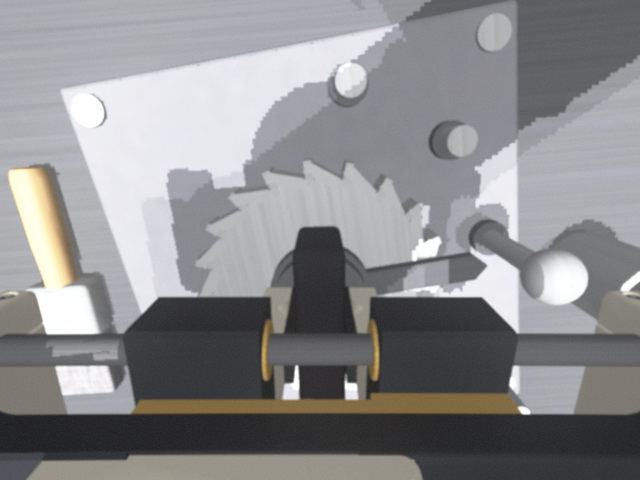

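The moment dropped to 0.004 N m, so the pawl is holding the wheel. I'll release and lift straight up.

Call:
apply_moves(
  commands=[
    {"grip":0.5,"dp":[0,0,0],"yaw":0},
    {"grip":1,"dp":[0,0,0],"yaw":0},
    {"grip":1,"dp":[0,0,0],"yaw":0},
    {"grip":1,"dp":[0,0,0],"yaw":0},
    {"grip":1,"dp":[0,0,0],"yaw":0},
    {"grip":1,"dp":[0,0,0],"yaw":0},
  ],
)

```text
time_s: 12.88
tcp_pos: [0.5284, 0.0919, 0.0706]
eef_rot: [-180.0, 0.0, 175.4]
contact_force: [-0.7, 0.6, -0.2]
gripper_width: 0.0749
```

Call:
apply_moves(
  commands=[
    {"grip":1,"dp":[0,0,-20],"yaw":0},
    {"grip":1,"dp":[0,0,-50],"yaw":0},
    {"grip":1,"dp":[0,0,-90],"yaw":0},
    {"grip":1,"dp":[0,0,-130],"yaw":0},
    {"grip":1,"dp":[0,0,-160],"yaw":0},
    {"grip":1,"dp":[0,0,-160],"yaw":0},
    {"grip":1,"dp":[0,0,-160],"yaw":0},
  ],
)

```text
time_s: 13.75
tcp_pos: [0.5279, 0.0919, 0.23]
eef_rot: [180.0, -0.0, 175.4]
contact_force: [-0.9, -1.2, -1.0]
gripper_width: 0.0877
```

```bash
python3 - <<'E'
from h import *
s=get_state();print([s[k] for k in("time_s","tcp_pos","eef_rot","contact_force","moment")])
c=capture("wrist");cv2.imwrite("pics/w8.png",c["color"][...,::-1])
c=capture("scene");cv2.imwrite("pics/s8.png",cv2.resize(c["color"][170:340,200:430,::-1],None,fx=3,fy=3,interpolation=cv2.INTER_CUBIC))
E
```

```text
[13.75, array([0.52786534, 0.0918982 , 0.23001686]), array([ 1.79998376e+02, -4.00400404e-02,  1.75396553e+02]), array([-0.86157027, -1.20231509, -0.97128216]), array([ 0.06714138, -0.12598685,  0.0200315 ])]
```

View pics/w8.png

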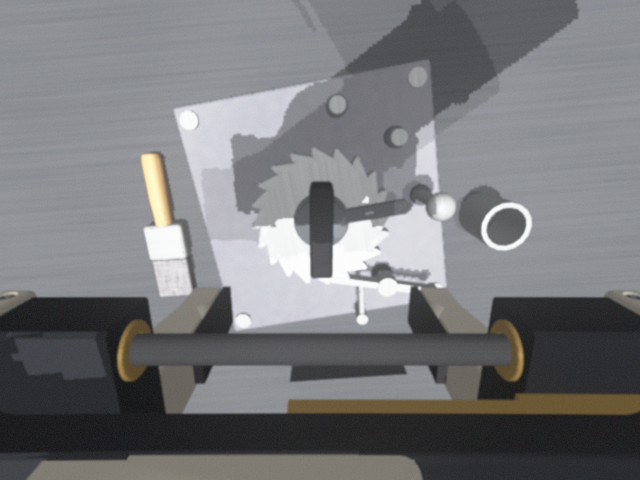

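View pics/s8.png

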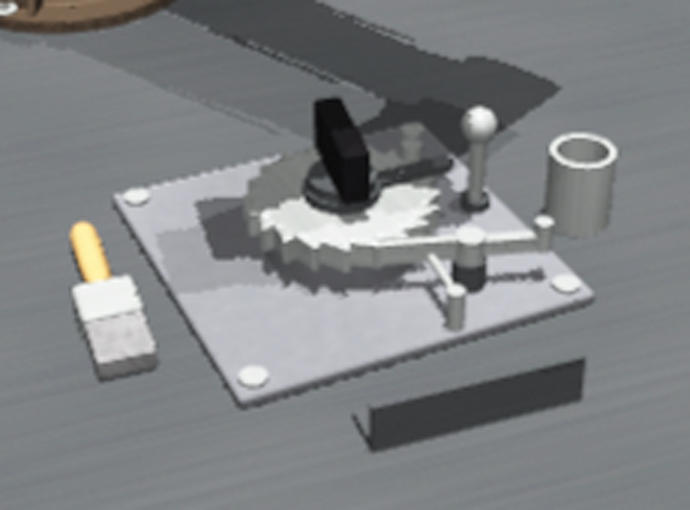

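```bash
python3 - <<'E'
from h import *
s=get_state();c=capture("wrist")
A=np.array([.5275,.0918])
for n,p,z in [("tip",(408,206),.058),("foot",(419,195),.01),("ball",(441,207),.068),("pawl",(327,279),.05)]:
    q=back(c,p,z,s);d=q[:2]-A;print(n,q.round(4),np.degrees(np.arctan2(d[1],d[0])).round(1),np.hypot(*d).round(4))
cv2.imwrite("pics/w8z.png",cv2.resize(c["color"][130:330,240:480,::-1],None,fx=3,fy=3,interpolation=cv2.INTER_CUBIC))
E
```

```text
tip [0.5183 0.1755 0.058 ] 96.2 0.0842
foot [0.5177 0.1987 0.01  ] 95.3 0.1073
ball [0.5196 0.2034 0.068 ] 94.1 0.1119
pawl [0.5904 0.093  0.05  ] 1.1 0.0629
```

View pics/w8z.png

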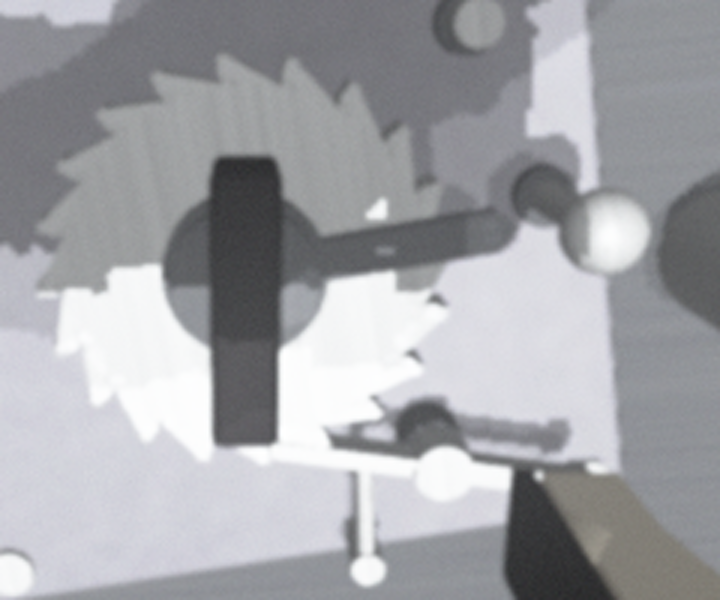

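The pointer is at 96.2° and the post at 94–95°, so they line up. The pawl tip measures about 63 mm from the axis, so it is down, and the bystanders haven't moved. Handing in.

```bash
python3 -c "
from plant import *
print(close_job())"
```

```text
the job is handed in; nothing more can be done
None
```

I wound the wheel clockwise by 9 teeth in one grip, to about 0.13 rad past the post's tooth. I then eased back onto the pawl, opened the gripper, lifted clear and handed in at about 14 s of the 72 s. The hand-in gave no verdict.

Last checks before hand-in:
- **Pawl holding:** the moment dropped from 0.20 to 0.004 N m when I eased back, and the wheel stayed put after release. The pawl tip measured about 63 mm from the wheel axis. The limit is 68 mm and the nominal down position is 65.5 mm.
- **Pointer:** after release it stood at 96.2°, with the ball-headed post at 94–95°. That is in line to within about 2°, and one tooth is 18°.
- **Surroundings:** the brush and both offcuts looked unmoved by eye in the pictures. The gripper was clear of everything, about 120 mm above the knob.

**Disagreement:** the two cameras differed by up to about 8° on pointer and post bearings while the gripper was still on the knob. They agreed on which tooth it was. The final angles come from the wrist camera alone.

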